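# Close the enamel jar snug in its bench jig

### The arm

A 6-joint arm with a two-finger parallel gripper is mounted at the origin on the work surface. World frame = base frame: x ahead of the robot, y to its left, z up, the work surface at z = 0. Lengths are in m, angles in rad, forces in N, time in s.
With the tool pointing down it reaches from about 0.3 to 0.875 m from the base axis. Payload 6.4 kg.
Tool frame: the origin (TCP) lies midway between the tips of the shut fingers; the grasp point (between the pads) lies 19 mm behind it; z points along the fingers, y is the direction in which the jaws open and shut (so a half turn about z gives the same grasp; the last joint's range is limited). The gripper opens to 88 mm and grips with 3 to 60 N. Pads are 18 mm wide; open, the fingers measure 123 mm over their backs; the gripper's body (75 mm by 187 mm) begins 45 mm behind the grasp point.
Start: joints at [1.071, 0.181, 1.607, -0, 1.354, -0.206], TCP at [0.167, 0.55, 0.239] pointing down, gripper open.
Joint ranges: [-2.99, 2.99], [-0.89, 2.07], [0.3, 2.58], [-1.14, 4.28], [0, 2.63], [-3.12, 3.12]. Speed limits (rad/s): [2.57, 2.57, 3.01, 3.14, 3.14, 3.14].

### API

Orientations are given as a rotation vector (axis times angle).
In Python, from cell import ctrl, grab_frame gives the robot as it stands. The module is installed in compiled form; this text tells all that it offers.
- The arm moves only by the tool apply_moves, never from a script. Its argument "motion" is a list of rows, each a list of 3 entries, a list of its own where there are three numbers: the shift along the tool's x, y, z in cm, then the turn about the tool's z in degrees, then the closure, from 0 (fully open) to 1 (shut). A call has 1 to 10 rows; each row shifts and turns the commanded pose from where the row before left it, along the tool's axes as they then stand; what a row does not reach is not made up. A row lasts 1/8 s, in which the tool goes at most 62.5 mm and 10.7 degrees, less where a joint would pass 70% of its speed; a pose out of reach is approached as far as the arm can. A call with a gripper value outside its range is refused whole. The fingers move at their own pace and stop on an object; the grip force is fixed at half the most. Time passes only in rows, so rows that do not move let the fingers close. It gives the time, the measured TCP pose, the force and the opening at its end, in the units of the state.
- ctrl.read_state(): the state, without advancing time (a new reading comes with each control period).
- grab_frame(name): name is "scene" or "top"; returns a dict with "image" (420x560x3 uint8, blue, green, red), "intrinsics" (3x3 intrinsics, pixels), "D" ([k1, k2, p1, p2, k3] as OpenCV has them; the pictures are not rectified), "R" (3x3) and "t" (3): a world point X has camera coordinates R X + t. Camera axes: x right, y down, z forward; pixel columns grow to the right and rows downward; lengths in m; the calibration is good to about 2 mm. A picture is of the moment at which its call begins. There is no depth.
- ctrl.close_job(): hands the job in, once; it reports no verdict.
The state is a dict: "t": time; "q": joint angles; "joint_vel": joint speeds; "joint_torque": joint torques, N m; "ee_pos": TCP position; "tool_rot": TCP orientation; "force": force on the tool from outside, world axes, zero at the start; "wrist_torque": the same for the moment, N m; "grip_width": opening from 0.0 (shut) to 1.0 (fully open).
Only numpy, scipy, OpenCV 4.12 (cv2) and the standard library are available. Lean on these libraries where they do the work, as an engineer would, in place of code of your own. Each camera call takes 0.05 s, during which the arm holds its last target.

### The job

Set the square jar down into the square recess of the wooden holder, fully home. Then, with the jar held by the holder, screw its lid down clockwise until it is snug, about half a newton-metre of turning torque, and no tighter, and let go. Leave the round jar, the dish and the wooden strip alone.

Things in the scene. Friction and masses are not known exactly. Their poses are not given: they have to be found in the camera images.
- jar: White ceramic jar, square body 42 x 42 mm with cut-off corners (51 mm across), 52 mm tall; its screw lid is already on the first turn of the thread; 76 mm tall in all, 0.3 to 0.45 kg. Origin: centre of its underside, z up, x and y square to its flat sides. Loose on the bench it just turns along with its lid, so it must sit in the holder to be tightened. It may be carried by the lid.
- lid_grip (a point): On the axis of the jar's round ribbed aluminium lid, 10 mm below the lid's top face. The lid is 56 mm in diameter, 22 mm tall (54 to 76 mm above the jar's underside) and overhangs the body all round; fingers reaching down past it clear the body. A firm grip (about 40 N) is needed to turn it without slipping.
- lid: The same lid; origin at the centre of its underside. Clockwise from above closes it; it hardly sinks. It turns with up to 0.2 N m of drag (less when standing still) until, 0.4 to 2.0 rad on (varies, unseen), it meets the gasket; the torque then climbs about 1.8 N m per rad. Snug is 0.4 to 0.7 N m; 0.8 is overtight. Let go, it eases back a little and stays.
- gasket: Springy sealing ring hidden under the lid, on the jar's neck; origin on the jar's axis 58 mm above its underside. It cannot be seen, and its pose does not tell when the lid will meet it.
- holder: Wooden jig block fixed to the bench, 120 x 132 mm and 28 mm tall, with a square recess in the middle of its top: 45 x 45 mm, chamfered mouth, 20 mm deep, sides along the block's x and y. Origin at the centre of its underside. The jar fits in any of its four quarter turns.
- recess (a point): Centre of the floor of the holder's recess, 8 mm above the bench; the jar's underside rests here when it is home.
- round_jar: Bystander: round white jar with a 48 mm lid, 54 mm in diameter and 72 mm tall, origin at the centre of its underside. Leave alone.
- dish: Bystander: steel dish, 110 mm in diameter, 32 mm tall, origin at the centre of its underside. Leave alone.
- rest: Bystander: wooden strip, 160 x 24 x 12 mm, lying on the bench, origin at the centre of its underside. Leave alone.
Not all that is in view belongs to the job. Of the things like the holder, leave any that is red; of the rest the larger one is meant. What is shaped like the jar but yellow is not meant.

How it is judged:
On the way, in this order (a step that is already met when the one before it is completed fails the run):
1. the jar stands fully home in the recess of the holder (horizontal distance between jar and recess below 0.006 m and z of jar in the frame of recess below 0.004 m and angle between jar's own z axis and vertical below 0.07 rad), for 0.2 s.
2. the lid is screwed snug on its gasket (contact force between lid and gasket above 7 N), for 0.2 s.
At the end, for the whole second after the job is handed in: The jar stands upright (within 0.07 rad) and at rest in the recess of the holder, its underside within 4 mm of the recess floor and 6 mm of its centre; the lid stays pressed on the gasket with more than 7 N (reached by tightening to about 0.35 N m or more) (all of step 1 and linear speed of jar below 0.02 m/s and contact force between lid and gasket above 7 N); the robot touches nothing.
It fails at once if the lid is overtightened (about 0.8 N m) (contact force between lid and gasket above 40 N).
It fails at once if the round jar is moved (distance of round_jar from where it was at the start of the episode above 0.02 m).
It fails at once if the dish is moved (distance of dish from where it was at the start of the episode above 0.02 m).
It fails at once if the wooden strip is moved (distance of rest from where it was at the start of the episode above 0.02 m).
It fails at once if the jar is tipped over (angle between jar's own z axis and vertical above 0.6 rad).
It also fails if it takes over 64 s, if anything falls off the work surface, if the arm or the gripper's body presses on something with over 40 N, if the wrist force passes 120 N, or if a joint passes its speed limit or range.

## Working session

There is one attempt and no reset: what is moved stays moved. The work goes in short steps, Python scripts to look and compute and a tool call to move; the robot and the scene stay as the last step left them, time stands still between calls to the robot, and variables do not carry over. Pictures are saved under pics/ and viewed, and the job is handed in when it is done.

Besides the shell and the picture viewer there is one more tool, called as name(argument=value, ...), one argument or row to a line, values as JSON. apply_moves: Moves the arm, as the interface text tells. Its arguments: {"type":"object","properties":{"motion":{"type":"array","items":{"type":"array"}}},"required":["motion"]}

```bash
mkdir -p pics; python3 - <<'E'
from cell import ctrl, grab_frame
import cv2,pickle
for n in("scene","top"):
    f=grab_frame(n);cv2.imwrite(f"pics/{n}0.png",f["image"]);pickle.dump(f,open(f"{n}0.pkl","wb"))
    print(n,f["intrinsics"],f["D"],f["R"],f["t"])
print(ctrl.read_state())
E
```

```text
scene [[515.94072697   0.         276.52659732]
 [  0.         515.94072697 200.33583832]
 [  0.           0.           1.        ]] [-0.0634413  0.         0.         0.         0.       ] [[ 0.88222099  0.47077701  0.00742485]
 [ 0.26644972 -0.48619257 -0.83223874]
 [-0.38818896  0.73619684 -0.5543677 ]] [-0.48292937 -0.05770469  1.56269457]
top [[436.3294992    0.         275.72330508]
 [  0.         436.3294992  205.10915655]
 [  0.           0.           1.        ]] [-0.0034772  0.         0.         0.         0.       ] [[-0.00650905 -0.99993412  0.00945458]
 [-0.98157435  0.00458335 -0.19102563]
 [ 0.19096972 -0.01052377 -0.98153951]] [0.03546224 0.52115844 0.93896439]
{'t': 0.1, 'q': array([ 1.07071527e+00,  1.81448104e-01,  1.60788859e+00,  1.75941878e-07,
        1.35381652e+00, -2.06304551e-01]), 'joint_vel': array([ 0.00114312, -0.00134239, -0.00202195,  0.0012521 ,  0.00150305,
        0.00129262]), 'joint_torque': array([-6.32121501e-04, -4.34823525e+01, -3.42696226e+01,  7.03095552e-02,
        3.40043125e-02, -5.61836350e-05]), 'ee_pos': array([0.16625332, 0.54994043, 0.23792011]), 'tool_rot': array([-4.59726326e-01, -3.10722682e+00,  2.29951831e-03]), 'force': array([ 0.30312861,  0.1962973 , -0.13396489]), 'wrist_torque': array([ 0.00046382, -0.03092331,  0.00161612]), 'grip_width': 1.0003122389191614}
```

View pics/scene0.png

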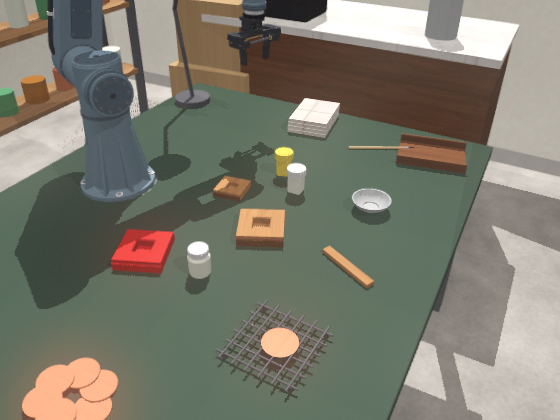

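View pics/top0.png

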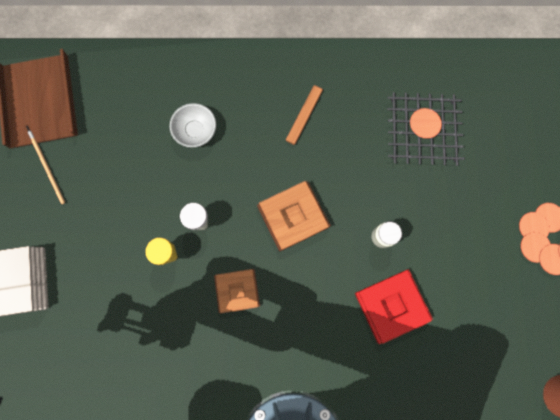

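The scene view has two white jars, at (296,178) and (199,260), and a yellow one at (284,160). In the top view they are at (194,216), (387,235) and (160,251). The holder-like blocks in the top view are red at (395,305), large brown at (294,215) and small brown at (237,291). The large brown block fits: it isn't red, and it's the bigger of the other two. Next I'll enlarge the jars.

```bash
python3 - <<'E'
import cv2,numpy as np
s=cv2.imread("pics/scene0.png");t=cv2.imread("pics/top0.png")
def c(im,x,y,w=44):return cv2.resize(im[y-w:y+w,x-w:x+w],(390,290 if 0 else 390)[:2],interpolation=cv2.INTER_CUBIC)
def r(*a):return cv2.resize(np.hstack(a),(800,400))
cv2.imwrite("pics/cr1.png",cv2.resize(np.vstack([np.hstack([c(s,290,175),c(s,199,260),c(s,261,226)]),np.hstack([c(t,194,216),c(t,387,235),c(t,294,215)])]),(800,534)))
E
```

```text
(no output)
```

View pics/cr1.png

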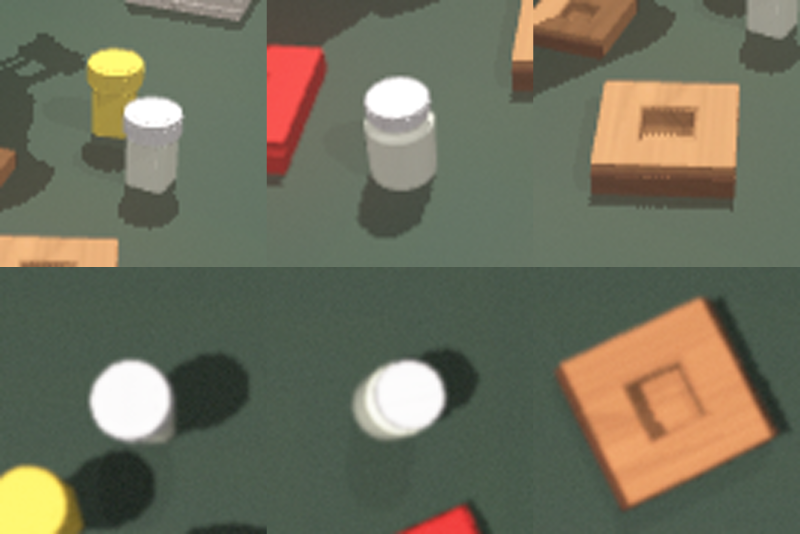

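The enlarged crops confirm it. The left jar, scene (296,178) and top (194,216), has a flat-sided body and a wide overhanging lid, so it's the square jar. The one at scene (199,260) has a round body wider than its lid. The holder is the large brown block at top (294,215).

```bash
cat > h.py <<'E'
import cv2,numpy as np,pickle
def ray(f,uv):
    p=cv2.undistortPoints(np.array(uv,float).reshape(-1,1,2),f["intrinsics"],np.array(f["D"],float)).reshape(-1,2)
    d=np.c_[p,np.ones(len(p))]@f["R"]; return -f["R"].T@f["t"],d
def plane(f,uv,z):
    c,d=ray(f,uv);return c+d*((z-c[2])/d[:,2])[:,None]
def proj(f,X):
    return cv2.projectPoints(np.array(X,float).reshape(-1,3),cv2.Rodrigues(f["R"])[0],np.array(f["t"],float),f["intrinsics"],np.array(f["D"],float))[0].reshape(-1,2)
def comp(mask,pt):
    n,l,s,c=cv2.connectedComponentsWithStats(mask.astype(np.uint8))
    k=l[pt[1],pt[0]];return (l==k).astype(np.uint8),s[k],c[k]
E
python3 - <<'E'
from h import *
T=pickle.load(open("top0.pkl","rb"));S=pickle.load(open("scene0.pkl","rb"))
print("cams",-T["R"].T@T["t"],-S["R"].T@S["t"])
im=T["image"].astype(int)
w=(im.min(2)>215)
m,s,c=comp(w,(194,216));print(s,c,plane(T,c,.076))
cn=max(cv2.findContours(m,0,1)[0],key=len);print(cv2.minEnclosingCircle(cn),cv2.fitEllipse(cn))
hsv=cv2.cvtColor(T["image"],cv2.COLOR_BGR2HSV)
b=((hsv[...,0]<20)&(hsv[...,1]>90)&(hsv[...,2]>120))
m,s,c=comp(b,(275,215));print(s)
m=cv2.morphologyEx(m,cv2.MORPH_CLOSE,np.ones((15,15)))
cn=max(cv2.findContours(m,0,1)[0],key=len)
q=cv2.approxPolyDP(cn,8,True)[:,0];print(q)
P=plane(T,q,.028);print(P.round(4),P.mean(0))
R=cv2.minAreaRect(plane(T,cn[:,0],.028)[:,:2].astype(np.float32));print(R)
im=S["image"].astype(int)
x,y=285,155
cv2.imwrite("pics/jar.png",cv2.resize(S["image"][155:205,270:320],(600,600),interpolation=cv2.INTER_NEAREST))
cv2.imwrite("pics/hold.png",cv2.resize(T["image"][175:255,252:335],(622,600),interpolation=cv2.INTER_NEAREST))
E
```

```text
cams [0.33247282 0.0429527  1.02085   ] [ 1.04804661 -0.95115434  0.821869  ]
[180 203  26  25 488] [192.35860656 215.37704918] [[0.49422457 0.21574557 0.076     ]]
((192.3819122314453, 215.5502471923828), 12.626200675964355) ((192.35598754882812, 215.36155700683594), (23.833459854125977, 24.277816772460938), 53.00407791137695)
[ 259  181   70   69 2874]
[[305 181]
 [259 202]
 [280 249]
 [328 226]]
[[ 0.5829 -0.0367  0.028 ]
 [ 0.5332  0.0711  0.028 ]
 [ 0.4239  0.0232  0.028 ]
 [ 0.4761 -0.0876  0.028 ]] [ 0.50403815 -0.00750141  0.028     ]
((0.5033486485481262, -0.007311984896659851), (0.12375567108392715, 0.12689930200576782), 26.14667320251465)
```

View pics/jar.png

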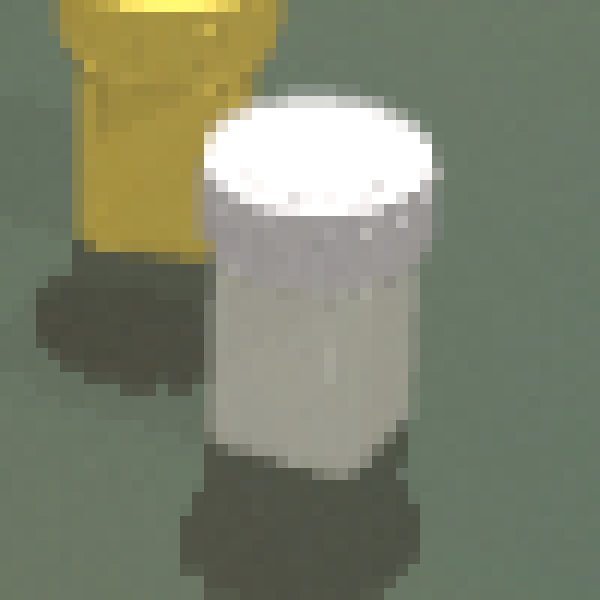

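View pics/hold.png

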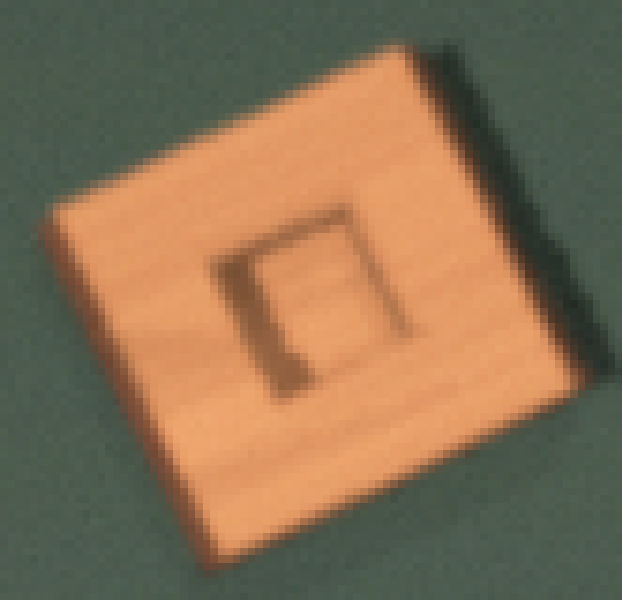

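The scene crop shows the jar's lower edges as a long left face, crop (215,440) to (345,475), and a right face up to (410,420). The holder crop shows the recess corners near (213,260), (347,207), (410,333) and (280,397). I'll refine both with line fits.

```bash
cat > hold.py <<'E'
from h import *
T=pickle.load(open("top0.pkl","rb"));S=pickle.load(open("scene0.pkl","rb"))
def quad(f,seed,thr,z,eps):
    k=6
    im=cv2.resize(f["image"],None,fx=k,fy=k,interpolation=cv2.INTER_CUBIC)
    m,s,c=comp(im[...,2]>thr,(int(seed[0]*k),int(seed[1]*k)))
    m=cv2.morphologyEx(m,cv2.MORPH_CLOSE,np.ones((5*k,5*k)))
    cn=max(cv2.findContours(m,0,1)[0],key=len)
    p=(cn[:,0]+.5)/k-.5
    P=plane(f,p,z)[:,:2]
    r=cv2.minAreaRect(P.astype(np.float32));print("rect",r)
    # line fits per side
    c0=np.array(r[0]);a=np.deg2rad(r[2]);u=np.array([np.cos(a),np.sin(a)]);v=np.array([-u[1],u[0]])
    L=(P-c0)@np.c_[u,v];hx,hy=np.array(r[1])/2
    out={}
    for n,i,sg,h,o in(("u+",0,1,hx,hy),("u-",0,-1,hx,hy),("v+",1,1,hy,hx),("v-",1,-1,hy,hx)):
        sel=(np.abs(L[:,1-i])<o*.75)&(np.abs(sg*L[:,i]-h)<.012)
        A=np.polyfit(L[sel][:,1-i],L[sel][:,i],1);out[n]=(A,np.rad2deg(np.arctan(A[0])))
        print(n,A[1].round(4),"tilt",out[n][1].round(2))
    cu=(out["u+"][0][1]+out["u-"][0][1])/2;cv=(out["v+"][0][1]+out["v-"][0][1])/2
    print("centre",c0+cu*u+cv*v,"size",out["u+"][0][1]-out["u-"][0][1],out["v+"][0][1]-out["v-"][0][1])
E
python3 - <<'E'
from hold import *
print(T["image"][205:212,275],S["image"][235,250],S["image"][242:246,250])
for thr in(150,175): quad(T,(275,210),thr,.028,8)
for thr in (150,175): quad(S,(248,230),thr,.028,8)
i=S["image"][205:245,232:292];cv2.imwrite("pics/hs.png",cv2.resize(i,(800,533),interpolation=0))
E
```

```text
[[ 99 150 226]
 [ 99 152 226]
 [102 153 227]
 [ 99 152 226]
 [102 152 225]
 [ 97 147 224]
 [ 98 151 226]] [119 172 227] [[50 66 94]
 [51 65 92]
 [49 64 90]
 [52 65 91]]
rect ((0.5029830932617188, -0.008192479610443115), (0.12246409803628922, 0.12366199493408203), 25.753219604492188)
u+ 0.0607 tilt -0.03
u- -0.0607 tilt 0.25
v+ 0.061 tilt -0.62
v- -0.0612 tilt -0.21
centre [ 0.50303699 -0.00823288] size 0.12136609720778808 0.1221993953674301
rect ((0.5030089616775513, -0.0082608163356781), (0.12077649682760239, 0.12156395614147186), 25.530147552490234)
u+ 0.0598 tilt -0.27
u- -0.0598 tilt 0.04
v+ 0.0599 tilt -0.47
v- -0.0602 tilt 0.05
centre [ 0.50306343 -0.00837844] size 0.11964595033915862 0.12015242029750191
rect ((0.5049812197685242, -0.006944052875041962), (0.12212476134300232, 0.1263548731803894), 25.670835494995117)
u+ 0.0605 tilt 0.23
u- -0.0605 tilt -0.01
v+ 0.0621 tilt -0.51
v- -0.062 tilt 0.24
centre [ 0.50495903 -0.00688501] size 0.12096943684729744 0.12404835966920376
rect ((0.504844605922699, -0.0068819522857666016), (0.12079694867134094, 0.12334157526493073), 25.695356369018555)
u+ 0.06 tilt 0.16
u- -0.0598 tilt 0.04
v+ 0.0605 tilt -0.53
v- -0.0606 tilt 0.11
centre [ 0.5049564  -0.00686462] size 0.1197269817303645 0.12112002634918627
```

View pics/hs.png

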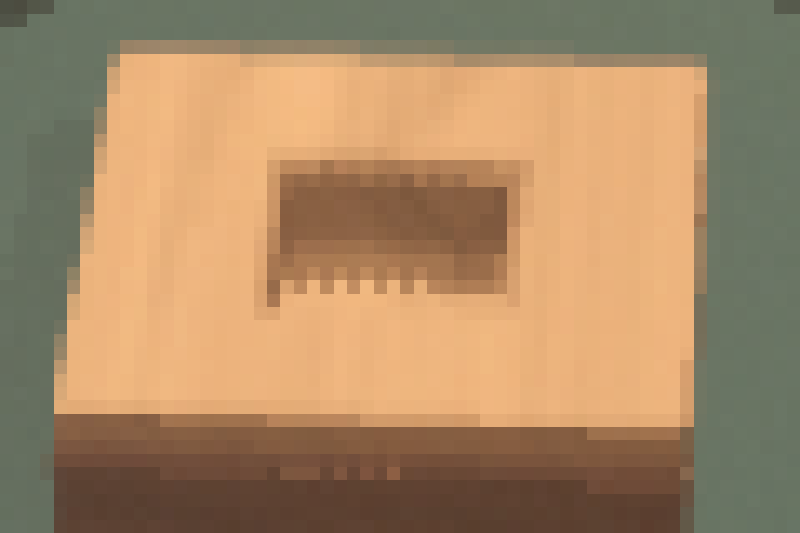

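```bash
python3 - <<'E'
from hold import *
c=np.array([(213,258),(348,206),(413,335),(280,400)])/7.5+[252,175]-.5
P=plane(T,c,.028);print(P.round(4),P.mean(0))
c=np.array([(267,155),(527,160),(515,303),(262,310)])/13.33+[232,205]-.5
P=plane(S,c,.028);print(P.round(4),P.mean(0))
# jar
k=6
for f,sd,z,nm in((T,(192,215),.076,"T"),(S,(297,168),.076,"S")):
    im=cv2.resize(f["image"],None,fx=k,fy=k,interpolation=cv2.INTER_CUBIC)
    for thr in(170,200,230):
        m,s,cc=comp(im.min(2)>thr,(sd[0]*k,sd[1]*k))
        P=plane(f,((np.argwhere(m)[:,::-1]+.5)/k-.5),z)[:,:2]
        r=cv2.minEnclosingCircle(P.astype(np.float32));print(nm,thr,P.mean(0),r, 2*np.sqrt(len(P)/k/k/np.pi))
# yaw from bottom edges in scene
e=np.array([(215,440),(345,475),(358,475),(410,422)])/12+[270,155]-.5
P=plane(S,e,0)[:,:2];print(P)
for a,b in((0,1),(2,3)):
    d=P[b]-P[a];print(np.rad2deg(np.arctan2(d[1],d[0])),np.linalg.norm(d))
E
```

```text
[[ 0.5167  0.0227  0.028 ]
 [ 0.5328 -0.0193  0.028 ]
 [ 0.4923 -0.0386  0.028 ]
 [ 0.4724  0.0026  0.028 ]] [ 0.50353764 -0.00814602  0.028     ]
[[ 0.4696  0.0046  0.028 ]
 [ 0.5158  0.0279  0.028 ]
 [ 0.5365 -0.015   0.028 ]
 [ 0.4948 -0.0404  0.028 ]] [ 0.50416668 -0.00572028  0.028     ]
T 170 [0.49412141 0.21536262] ((0.4942578077316284, 0.21532317996025085), 0.02929123491048813) 26.091353802586283
T 200 [0.49418766 0.21544326] ((0.49442175030708313, 0.21546359360218048), 0.028304090723395348) 25.343914112736375
T 230 [0.49427546 0.21549756] ((0.4943225681781769, 0.21567419171333313), 0.02743181772530079) 24.422885966717615
S 170 [0.49554998 0.21609184] ((0.49632346630096436, 0.21649931371212006), 0.031100479885935783) 14.306406146065385
S 200 [0.49537497 0.21622991] ((0.4949970245361328, 0.21629245579242706), 0.028857512399554253) 13.653698766572623
S 230 [0.49537586 0.21615476] ((0.4951570928096771, 0.21642157435417175), 0.02698340080678463) 12.959996782779188
[[0.47775344 0.1988332 ]
 [0.51279065 0.20000359]
 [0.51557501 0.20153103]
 [0.51630198 0.22940115]]
1.9131973874978434 0.03505675484965809
88.50582720166844 0.027879592799018974
```

Jar at about (0.495, 0.216) with yaw of about 2° (mod 90). Recess at about (0.504, -0.007) with yaw of about 25.6°. The current jaw direction is 73°, which works for the grasp.

```bash
cat > go.py <<'E'
from cell import ctrl
import numpy as np
from scipy.spatial.transform import Rotation as Ro
def need(tgt,yaw=None):
    s=ctrl.read_state();R=Ro.from_rotvec(s["tool_rot"]).as_matrix()
    d=R.T@(np.array(tgt)-s["ee_pos"])*100
    a=np.rad2deg(np.arctan2(R[1,1],R[0,1]))
    print("t",s["t"],"pos",s["ee_pos"].round(4),"shift cm",d.round(2),"jaw",a.round(2),"turn",None if yaw is None else round(a-yaw,2),"zax",R[:,2].round(3),"F",s["force"].round(2),"T",s["wrist_torque"].round(3),"q6",s["q"][5].round(3),"w",s["grip_width"])
E
python3 -c "
from go import *
need((.4948,.2158,.16),73)"
```

```text
t 0.1 pos [0.1663 0.5499 0.2379] shift cm [-41.13 -22.46   7.81] jaw 73.17 turn 0.17 zax [-0.001 -0.001 -1.   ] F [ 0.3   0.2  -0.13] T [ 0.    -0.031  0.002] q6 -0.206 w 1.0003122389191614
```

apply_moves(
  motion=[
    [[-4,-2.2,0],0,0],
    [[-5,-2.8,0],0,0],
    [[-5,-2.8,0],0,0],
    [[-5,-2.7,0],0,0],
    [[-5,-2.7,0],0,0],
    [[-5,-2.7,1],0,0],
    [[-5,-2.7,2],0,0],
    [[-4,-2.2,2],0,0],
    [[-3.1,-1.6,2],0,0],
    [[0,0,0.8],0,0],
  ],
)

```text
t: 1.35
ee_pos: [0.4955, 0.215, 0.159]
tool_rot: [-0.465, -3.105, 0.002]
force: [-0.4, 0.9, 0.2]
grip_width: 0.996
```

```bash
python3 -c "
from go import *
need((.4948,.2158,.047),73)"
```

```text
t 1.35 pos [0.4955 0.215  0.159 ] shift cm [ 0.07  0.07 11.2 ] jaw 72.97 turn -0.03 zax [-0.002 -0.001 -1.   ] F [-0.42  0.88  0.21] T [-0.021 -0.034  0.004] q6 -1.084 w 0.9964348049690394
```

apply_moves(
  motion=[
    [[0.05,0.05,3],0,0],
    [[0,0,3],0,0],
    [[0,0,2.5],0,0],
    [[0,0,1.7],0,0],
    [[0,0,1],0,0],
    [[0,0,0],0,0],
  ],
)

```text
t: 2.1
ee_pos: [0.4943, 0.2178, 0.0485]
tool_rot: [-0.459, -3.107, 0.0]
force: [-0.6, 1.0, 0.2]
grip_width: 1.0
```

```bash
python3 - <<'E'
from go import *
from h import *
from cell import grab_frame
need((.4948,.2158,.047),73)
for n in("scene","top"):
    f=grab_frame(n);pickle.dump(f,open(n+"1.pkl","wb"))
    x,y=((296,178) if n=="scene" else (192,215))
    cv2.imwrite(f"pics/{n}1.png",cv2.resize(f["image"][y-50:y+50,x-60:x+60],(720,600),interpolation=cv2.INTER_CUBIC))
E
```

```text
t 2.1 pos [0.4943 0.2178 0.0485] shift cm [-0.1  -0.18  0.15] jaw 73.18 turn 0.18 zax [-0.001 -0.    -1.   ] F [-0.61  1.03  0.25] T [-0.003 -0.039  0.052] q6 -1.082 w 0.9995315127555618
```

View pics/scene1.png

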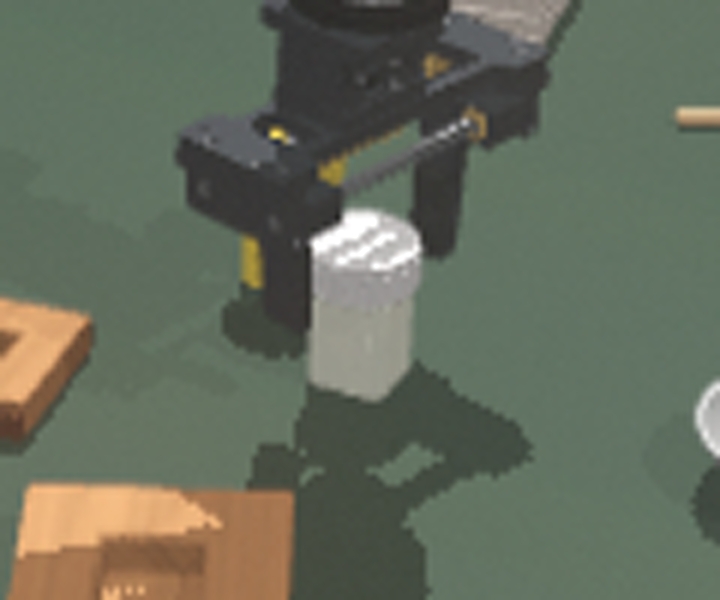

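View pics/top1.png

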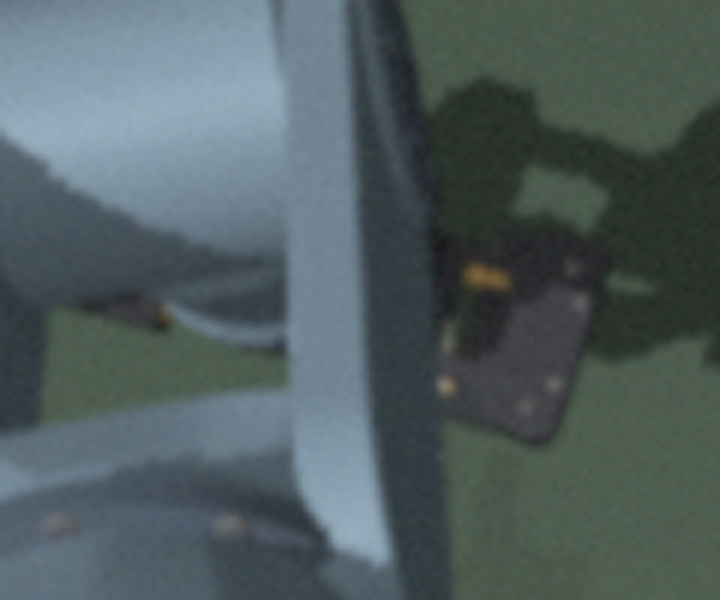

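The jar stands between the open fingers and nothing touches it, at about (365,300) in the enlarged scene crop. Position readings scatter by about 1 mm, so I'll check once more before closing.

```bash
python3 - <<'E'
from go import *
from cell import grab_frame
for i in range(3):
    need((.4948,.2158,.047),73); grab_frame("top")
E
```

```text
t 2.2 pos [0.4953 0.2178 0.0495] shift cm [-0.01 -0.21  0.25] jaw 73.17 turn 0.17 zax [ 0.001  0.    -1.   ] F [-0.29 -0.53 -0.6 ] T [-0.019  0.011 -0.031] q6 -1.082 w 1.0037589998525493
t 2.25 pos [0.4955 0.2178 0.0497] shift cm [ 0.   -0.21  0.27] jaw 73.17 turn 0.17 zax [ 0.002  0.    -1.   ] F [ 0.07 -1.51  0.2 ] T [-0.063 -0.059 -0.033] q6 -1.082 w 0.9994722677290468
t 2.3 pos [0.4954 0.2177 0.0497] shift cm [ 0.01 -0.2   0.27] jaw 73.16 turn 0.16 zax [ 0.002  0.    -1.   ] F [ 0.46 -0.31  0.89] T [-0.043 -0.02  -0.038] q6 -1.082 w 0.9977674441663082
```

apply_moves(
  motion=[
    [[0,-0.2,0.25],0,0],
    [[0,0,0],0,0],
    [[0,0,0],0,1],
    [[0,0,0],0,1],
    [[0,0,0],0,1],
    [[0,0,0],0,1],
    [[0,0,0],0,1],
    [[0,0,0],0,1],
  ],
)

```text
t: 3.35
ee_pos: [0.4942, 0.2158, 0.0462]
tool_rot: [0.46, 3.108, 0.0]
force: [0.7, 1.2, -1.2]
grip_width: 0.622
```

```bash
python3 - <<'E'
from go import *
need((.4948,.2158,.047),73)
E
```

```text
t 3.35 pos [0.4942 0.2158 0.0462] shift cm [-0.06  0.02 -0.08] jaw 73.17 turn 0.17 zax [ 0.  0. -1.] F [ 0.71  1.18 -1.24] T [ 0.171 -0.099  0.012] q6 -1.086 w 0.622450162685092
```

Gripped: the opening reads 54.8 mm against the 56 mm lid. Now lift and carry it over the holder.

apply_moves(
  motion=[
    [[0,0,-1],0,1],
    [[0,0,-2.5],0,1],
    [[0,0,-3.5],0,1],
    [[0,0,-3],0,1],
    [[-1,-3,0],0,1],
    [[-1.5,-4.3,0],0,1],
    [[-1.8,-5,0],0,1],
    [[-1.5,-4.3,0],0,1],
    [[-1,-3,0],0,1],
    [[-0.5,-1.4,0],0,1],
  ],
)

```text
t: 4.6
ee_pos: [0.5029, -0.008, 0.1464]
tool_rot: [-0.463, -3.107, 0.0]
force: [0.0, -0.1, -3.7]
grip_width: 0.623
```

apply_moves(
  motion=[
    [[0,0,0],-6,1],
    [[0,0,0],-6,1],
    [[0,0,0],-6,1],
    [[0,0,0],-6,1],
    [[0,0,0],0,1],
    [[0,0,0],0,1],
  ],
)

```text
t: 5.35
ee_pos: [0.5031, -0.006, 0.1462]
tool_rot: [0.194, -3.135, -0.0]
force: [-0.3, -0.3, -3.1]
grip_width: 0.626
```

```bash
python3 - <<'E'
from go import *
from h import *
from cell import grab_frame
need((.504,-.0072,.147),97)
f=grab_frame("scene");pickle.dump(f,open("scene2.pkl","wb"))
need((.504,-.0072,.147),97)
u,v=proj(f,[[.504,-.007,.12]])[0].astype(int);print(u,v)
cv2.imwrite("pics/scene2.png",cv2.resize(f["image"][v-40:v+40,u-50:u+50],(750,600),interpolation=0))
E
```

```text
t 5.35 pos [ 0.5031 -0.006   0.1462] shift cm [-0.08 -0.13 -0.08] jaw 97.09 turn 0.09 zax [-0.  0. -1.] F [-0.27 -0.26 -3.12] T [0.012 0.007 0.003] q6 -1.943 w 0.6261313119505202
t 5.4 pos [ 0.5031 -0.0061  0.1462] shift cm [-0.08 -0.12 -0.08] jaw 97.09 turn 0.09 zax [-0.  0. -1.] F [ 0.25 -0.36 -3.68] T [0.032 0.011 0.015] q6 -1.943 w 0.6241192172694076
260 192
```

View pics/scene2.png

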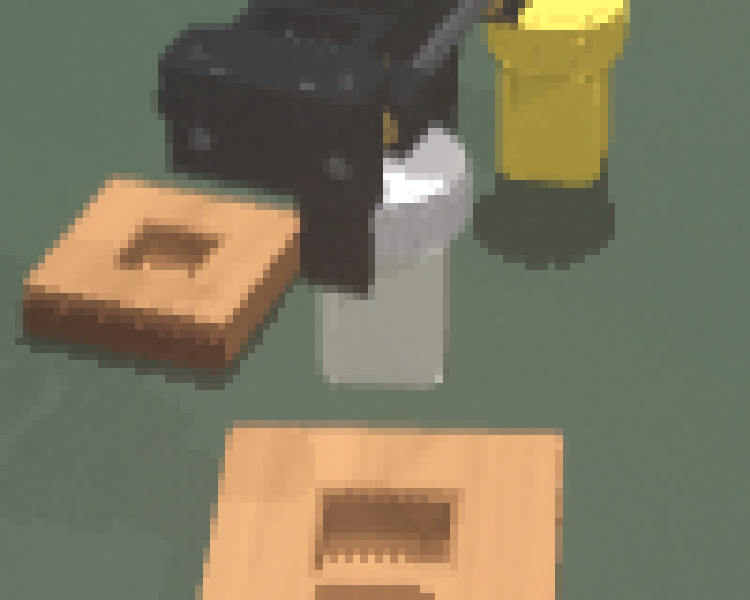

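The jar hangs over the block. Its bottom edge runs from (325,380) to (440,385) in the crop, nearly parallel to the recess's back edge from (320,490) to (460,493). I'll fit that edge to check yaw and position.

```bash
cat > jy.py <<'E'
from h import *
import sys
f=pickle.load(open(sys.argv[1],"rb"));zb=float(sys.argv[2]);u0,v0,u1,v1=map(int,sys.argv[3:7])
im=f["image"].astype(float)
# jar body vs green background: use red channel minus green
sc=im[...,2]-im[...,1]*0.0
pts=[]
for u in range(u0,u1):
    col=sc[v0:v1,u];d=np.diff(col);k=np.argmin(d)
    w=np.clip(-d[max(0,k-1):k+2],0,None);pts.append((u,v0+ (np.arange(max(0,k-1),max(0,k-1)+len(w))*w).sum()/w.sum()+.5))
pts=np.array(pts);print(pts.round(2).tolist())
P=plane(f,pts,zb)[:,:2]
def fit(P):
    vx,vy,x,y=cv2.fitLine(P.astype(np.float32),cv2.DIST_HUBER,0,1e-4,1e-4).ravel();return np.rad2deg(np.arctan2(vy,vx)),np.array([x,y])
print(fit(P)); print(P[[0,-1]])
E
python3 jy.py scene2.pkl 0.0995 256 269 194 210
```

```text
[]Traceback (most recent call last):
  File "jy.py", line 12, in <module>
    P=plane(f,pts,zb)[:,:2]
      ~~~~~^^^^^^^^^^
  File "h.py", line 6, in plane
    c,d=ray(f,uv);return c+d*((z-c[2])/d[:,2])[:,None]
        ~~~^^^^^^
  File "h.py", line 3, in ray
    p=cv2.undistortPoints(np.array(uv,float).reshape(-1,1,2),f["intrinsics"],np.array(f["D"],float)).reshape(-1,2)
      ~~~~~~~~~~~~~~~~~~~^^^^^^^^^^^^^^^^^^^^^^^^^^^^^^^^^^^^^^^^^^^^^^^^^^^^^^^^^^^^^^^^^^^^^^^^^^^
cv2.error: OpenCV(4.12.0) /io/opencv/modules/calib3d/src/undistort.dispatch.cpp:347: error: (-215:Assertion failed) CV_IS_MAT(_src) && CV_IS_MAT(_dst) && (_src->rows == 1 || _src->cols == 1) && (_dst->rows == 1 || _dst->cols == 1) && _src->cols + _src->rows - 1 == _dst->rows + _dst->cols - 1 && (CV_MAT_TYPE(_src->type) == CV_32FC2 || CV_MAT_TYPE(_src->type) == CV_64FC2) && (CV_MAT_TYPE(_dst->type) == CV_32FC2 || CV_MAT_TYPE(_dst->type) == CV_64FC2) in function 'cvUndistortPointsInternal'
```

```bash
python3 jy.py scene2.pkl 0.0995 255 197 268 208
python3 - <<'E'
from h import *
f=pickle.load(open("scene2.pkl","rb"))
cv2.imwrite("pics/j2.png",cv2.resize(f["image"][180:210,245:280],(700,600),interpolation=cv2.INTER_CUBIC))
print(f["image"][190,248:275,2],f["image"][196,248:275,2])
E
```

```text
[[255.0, 202.54], [256.0, 202.58], [257.0, 202.74], [258.0, 202.75], [259.0, 202.72], [260.0, 202.76], [261.0, 202.83], [262.0, 202.79], [263.0, 202.84], [264.0, 203.09], [265.0, 203.1], [266.0, 203.21], [267.0, 202.94]]
(np.float32(23.674444), array([ 0.51477736, -0.01990886], dtype=float32))
[[ 0.49955398 -0.02660124]
 [ 0.52682096 -0.01371319]]
[ 83 103 104  96 110 103 103  88  84  75  71 131 156 157 156 156 156 156
 156 156 156 132 106 103 104 104 105] [105 106 105 107 129 156 157 156 156 155 153 154 156 156 156 157 156 156
 157 156 156 123 107 105 107 106 106]
```

View pics/j2.png

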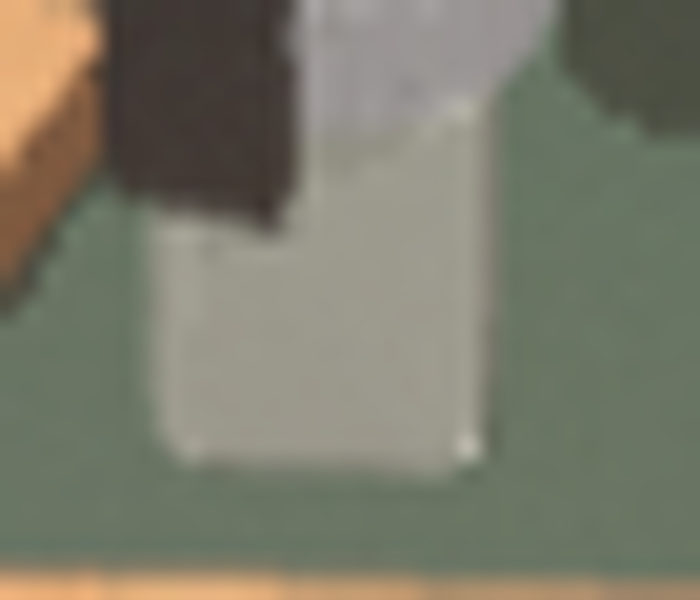

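```bash
python3 - <<'E'
from h import *
f=pickle.load(open("scene2.pkl","rb"))
p=np.array([.5148,-.0199]);a=np.deg2rad(24.5);t=np.array([np.cos(a),np.sin(a)]);n=np.array([t[1],-t[0]])
best=None
for s in np.arange(-.01,.01,.0005):
    c=p-n*.021+t*s
    oct_=[c+R for R in [t*x+n*y for x,y in((21,15),(15,21),(-15,21),(-21,15),(-21,-15),(-15,-21),(15,-21),(21,-15))for R in[0]] ] if 0 else [c+(t*x+n*y)/1000 for x,y in((21,15),(15,21),(-15,21),(-21,15),(-21,-15),(-15,-21),(15,-21),(21,-15))]
    q=proj(f,[[*o,.115] for o in oct_]);m=(q[:,0].min()+q[:,0].max())/2
    if best is None or abs(m-260.2)<best[0]:best=(abs(m-260.2),c,q[:,0].min(),q[:,0].max(),q[:,1].mean())
print(best)
E
```

```text
(np.float64(0.02433256754505919), array([ 0.50154164, -0.00286428]), np.float64(251.40679360653866), np.float64(269.0418715285514), np.float64(193.09814452076688))
```

The edge fit puts the jar's yaw 1.5–2° short of the holder's. Its position matches once I allow for the same rounded-edge bias the bench picture showed. I'll correct slightly and then descend.

```bash
python3 - <<'E'
from go import *
need((.5037,-.0074,.0810),98.6)
E
```

```text
t 5.4 pos [ 0.5031 -0.0061  0.1462] shift cm [-0.05 -0.13  6.52] jaw 97.09 turn -1.51 zax [-0.  0. -1.] F [ 0.25 -0.36 -3.68] T [0.032 0.011 0.015] q6 -1.943 w 0.6241192172694076
```

apply_moves(
  motion=[
    [[-0.05,-0.13,1],0,1],
    [[0,0,2],-1.5,1],
    [[0,0,2],0,1],
    [[0,0,1],0,1],
    [[0,0,0.5],0,1],
    [[0,0,0],0,1],
    [[0,0,0],0,1],
  ],
)

```text
t: 6.28
ee_pos: [0.5044, -0.0078, 0.0819]
tool_rot: [-0.237, 3.131, -0.001]
force: [-0.0, 0.5, -3.9]
grip_width: 0.625
```

```bash
python3 - <<'E'
from go import *
from h import *
from cell import grab_frame
need((.5037,-.0074,.0542),98.6)
f=grab_frame("scene");pickle.dump(f,open("scene3.pkl","wb"))
need((.5037,-.0074,.0542),98.6)
u,v=proj(f,[[.504,-.007,.05]])[0].astype(int);print(u,v)
cv2.imwrite("pics/scene3.png",cv2.resize(f["image"][v-40:v+40,u-50:u+50],(750,600),interpolation=cv2.INTER_CUBIC))
E
```

```text
t 6.275 pos [ 0.5044 -0.0078  0.0819] shift cm [0.06 0.05 2.77] jaw 98.66 turn 0.06 zax [ 0.001 -0.    -1.   ] F [-0.02  0.47 -3.89] T [-0.026 -0.029  0.026] q6 -1.973 w 0.6254643654131753
t 6.325 pos [ 0.5044 -0.0078  0.0819] shift cm [0.06 0.05 2.77] jaw 98.67 turn 0.07 zax [ 0.001 -0.    -1.   ] F [ 0.44 -0.19 -3.96] T [ 0.066 -0.046 -0.001] q6 -1.973 w 0.6265610350655165
260 215
```

View pics/scene3.png

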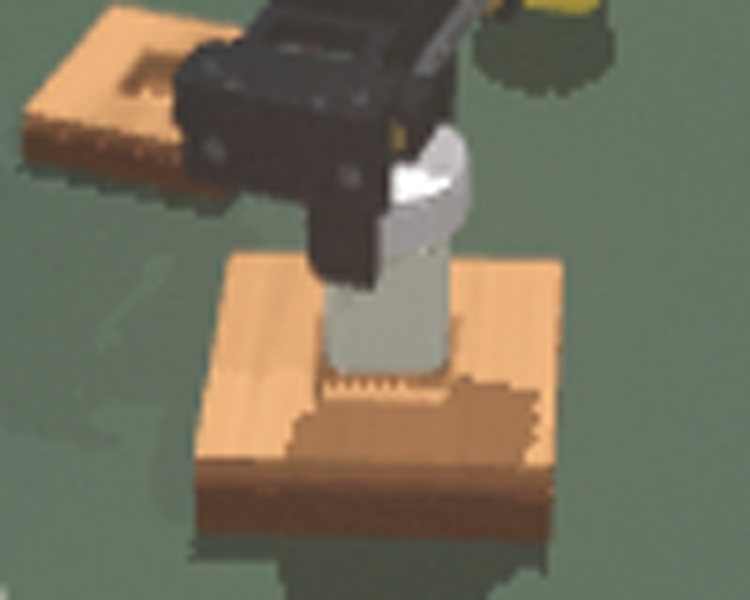

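The jar hangs just above the recess, centred sideways: jar columns 327–448, recess about 320–455. Depth looks plausible too. I'll lower it in small steps and watch the force.

apply_moves(
  motion=[
    [[0.05,0.03,0.3],0,1],
    [[0,0,0.3],0,1],
    [[0,0,0.3],0,1],
    [[0,0,0.2],0,1],
    [[0,0,0],0,1],
  ],
)

```text
t: 6.95
ee_pos: [0.5031, -0.0074, 0.0699]
tool_rot: [0.237, -3.132, -0.0]
force: [0.6, -0.4, -3.0]
grip_width: 0.619
```

```bash
python3 - <<'E'
from go import *
need((.5037,-.0074,.0542),98.6)
E
```

```text
t 6.95 pos [ 0.5031 -0.0074  0.0699] shift cm [-0.06 -0.01  1.57] jaw 98.67 turn 0.07 zax [-0.  0. -1.] F [ 0.61 -0.4  -3.02] T [ 0.007 -0.033 -0.057] q6 -1.973 w 0.6185527740238684
```

apply_moves(
  motion=[
    [[0,0,0.3],0,1],
    [[0,0,0.3],0,1],
    [[0,0,0.3],0,1],
    [[0,0,0],0,1],
  ],
)

```text
t: 7.45
ee_pos: [0.503, -0.0074, 0.0609]
tool_rot: [0.237, -3.132, -0.0]
force: [-0.7, 0.3, -2.8]
grip_width: 0.624
```

```bash
python3 - <<'E'
from go import *
need((.5037,-.0074,.0542),98.6)
E
```

```text
t 7.45 pos [ 0.503  -0.0074  0.0609] shift cm [-0.07 -0.01  0.67] jaw 98.67 turn 0.07 zax [-0.001  0.    -1.   ] F [-0.69  0.34 -2.75] T [ 0.045  0.015 -0.049] q6 -1.973 w 0.6244127680085014
```

apply_moves(
  motion=[
    [[0,0,0.3],0,1],
    [[0,0,0.2],0,1],
    [[0,0,0.1],0,1],
    [[0,0,0],0,1],
  ],
)

```text
t: 7.95
ee_pos: [0.5032, -0.0075, 0.0551]
tool_rot: [0.237, -3.132, -0.0]
force: [0.4, 0.5, -2.8]
grip_width: 0.622
```

```bash
python3 - <<'E'
from go import *
need((.5037,-.0074,.0542),98.6)
E
```

```text
t 7.95 pos [ 0.5032 -0.0075  0.0551] shift cm [-0.05 -0.    0.09] jaw 98.67 turn 0.07 zax [-0.  0. -1.] F [ 0.35  0.48 -2.82] T [ 0.008 -0.015  0.018] q6 -1.973 w 0.6222010822285696
```

apply_moves(
  motion=[
    [[0,0,0.1],0,1],
    [[0,0,0],0,1],
  ],
)

```text
t: 8.2
ee_pos: [0.5034, -0.0075, 0.0543]
tool_rot: [-0.237, 3.132, -0.0]
force: [-0.2, 0.2, -3.2]
grip_width: 0.621
```

apply_moves(
  motion=[
    [[0,0,0.1],0,1],
    [[0,0,0],0,1],
  ],
)

```text
t: 8.45
ee_pos: [0.5037, -0.0075, 0.0542]
tool_rot: [-0.238, 3.132, -0.0]
force: [-2.9, 0.9, 5.7]
grip_width: 0.628
```

The floor was met at TCP z 0.054, as predicted for the jar fully home. Easing the press by 0.5 mm, I'll begin turning clockwise; 20° is safe before any gasket contact.

apply_moves(
  motion=[
    [[0,0,-0.05],0,1],
    [[0,0,0],0,1],
    [[0,0,0],5,1],
    [[0,0,0],5,1],
    [[0,0,0],5,1],
    [[0,0,0],5,1],
    [[0,0,0],0,1],
  ],
)

```text
t: 9.32
ee_pos: [0.5037, -0.0074, 0.0542]
tool_rot: [0.309, 3.125, 0.0]
force: [-1.6, 1.6, 6.0]
grip_width: 0.622
```

```bash
cat > tq.py <<'E'
from go import *
from h import *
from cell import grab_frame
need((.5037,-.0074,.0542),98.6)
v=[];j=[]
for i in range(3):
    f=grab_frame("scene");s=ctrl.read_state();v.append([s["wrist_torque"][2],s["joint_torque"][5]])
print("Tz,q6t",np.array(v).round(3).tolist(),np.mean(v,0).round(3))
u,w=proj(f,[[.504,-.007,.05]])[0].astype(int)
import sys
if len(sys.argv)>1: cv2.imwrite(f"pics/{sys.argv[1]}.png",cv2.resize(f["image"][w-40:w+40,u-50:u+50],(750,600),interpolation=cv2.INTER_CUBIC))
E
python3 tq.py s4
```

```text
t 9.325 pos [ 0.5037 -0.0074  0.0542] shift cm [ 0.  0. -0.] jaw 78.71 turn -19.89 zax [ 0.001  0.    -1.   ] F [-1.63  1.58  5.99] T [ 0.302  0.206 -0.069] q6 -1.625 w 0.6220901448014148
Tz,q6t [[-0.058, 0.093], [-0.034, -0.009], [-0.069, -0.034]] [-0.054  0.017]
```

View pics/s4.png

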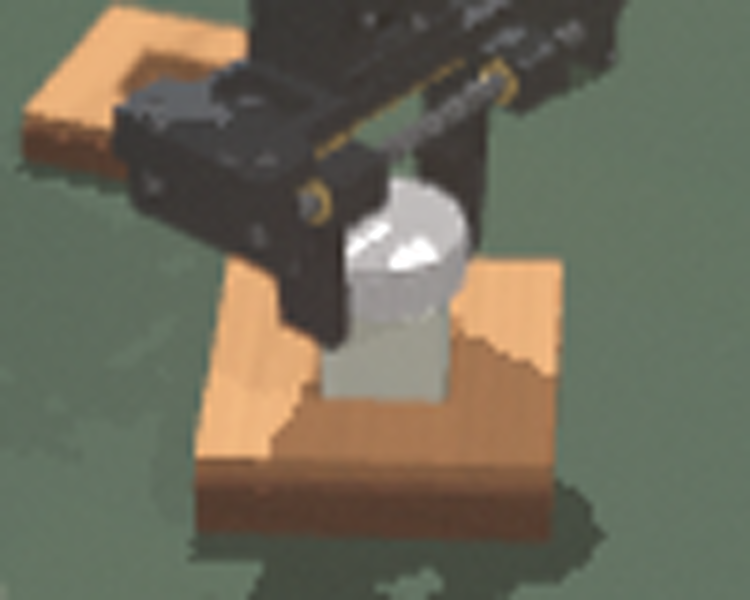

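The jar is seated, with its body going down into the recess at crop (385,400). After 20° the torque is still near zero, so I'll continue in 5° steps.

apply_moves(
  motion=[
    [[0,0,0],5,1],
    [[0,0,0],0,1],
  ],
)

```text
t: 9.72
ee_pos: [0.5037, -0.0075, 0.0542]
tool_rot: [0.444, 3.109, 0.0]
force: [-2.0, 0.8, 6.2]
grip_width: 0.627
```

```bash
python3 tq.py
```

```text
t 9.725 pos [ 0.5037 -0.0075  0.0542] shift cm [ 0.    0.01 -0.  ] jaw 73.74 turn -24.86 zax [ 0.001 -0.    -1.   ] F [-1.96  0.84  6.22] T [ 0.223  0.249 -0.023] q6 -1.538 w 0.6271801532003736
Tz,q6t [[0.005, 0.049], [-0.058, -0.022], [-0.034, -0.037]] [-0.029 -0.003]
```

apply_moves(
  motion=[
    [[0,0,0],5,1],
    [[0,0,0],0,1],
  ],
)

```text
t: 10.12
ee_pos: [0.5037, -0.0075, 0.0542]
tool_rot: [0.579, 3.087, 0.0]
force: [-2.4, 0.8, 6.0]
grip_width: 0.623
```

```bash
python3 tq.py
```

```text
t 10.125 pos [ 0.5037 -0.0075  0.0542] shift cm [ 0.    0.01 -0.  ] jaw 68.74 turn -29.86 zax [ 0.001 -0.    -1.   ] F [-2.43  0.85  5.96] T [ 0.164  0.245 -0.029] q6 -1.451 w 0.6227231910703303
Tz,q6t [[-0.016, 0.048], [-0.058, -0.022], [-0.028, -0.037]] [-0.034 -0.004]
```

apply_moves(
  motion=[
    [[0,0,0],5,1],
    [[0,0,0],4,1],
    [[0,0,0],0,1],
  ],
)

```text
t: 10.65
ee_pos: [0.5037, -0.0074, 0.0541]
tool_rot: [0.82, 3.032, 0.0]
force: [-1.6, 1.6, 5.6]
grip_width: 0.628
```

```bash
python3 tq.py
```

```text
t 10.65 pos [ 0.5037 -0.0074  0.0541] shift cm [ 0.    0.   -0.01] jaw 59.74 turn -38.86 zax [ 0.001  0.    -1.   ] F [-1.64  1.62  5.65] T [0.271 0.28  0.015] q6 -1.294 w 0.6281899352040913
Tz,q6t [[0.011, 0.04], [-0.023, -0.018], [0.042, -0.029]] [ 0.01  -0.003]
```

apply_moves(
  motion=[
    [[0,0,0],5,1],
    [[0,0,0],0,1],
  ],
)

```text
t: 11.05
ee_pos: [0.5038, -0.0074, 0.0542]
tool_rot: [0.951, 2.993, 0.001]
force: [-1.2, 2.5, 4.5]
grip_width: 0.625
```

```bash
python3 tq.py
```

```text
t 11.05 pos [ 0.5038 -0.0074  0.0542] shift cm [ 0.   -0.01 -0.  ] jaw 54.73 turn -43.87 zax [ 0.001  0.    -1.   ] F [-1.2   2.47  4.51] T [ 0.271  0.231 -0.048] q6 -1.206 w 0.6247779337337113
Tz,q6t [[-0.046, 0.048], [-0.033, -0.022], [-0.056, -0.037]] [-0.045 -0.004]
```

apply_moves(
  motion=[
    [[0,0,0],5,1],
    [[0,0,0],3,1],
    [[0,0,0],0,1],
  ],
)

```text
t: 11.58
ee_pos: [0.5039, -0.0073, 0.0542]
tool_rot: [1.157, 2.92, 0.001]
force: [-0.5, 3.4, 5.6]
grip_width: 0.621
```

```bash
python3 tq.py
```

```text
t 11.575 pos [ 0.5039 -0.0073  0.0542] shift cm [ 0.01 -0.02 -0.  ] jaw 46.78 turn -51.82 zax [ 0.001  0.    -1.   ] F [-0.48  3.36  5.56] T [ 0.39   0.138 -0.029] q6 -1.068 w 0.6205437551282719
Tz,q6t [[-0.04, 0.053], [0.003, 0.007], [-0.028, -0.002]] [-0.022  0.019]
```

apply_moves(
  motion=[
    [[0,0,0],5,1],
    [[0,0,0],0,1],
  ],
)

```text
t: 11.98
ee_pos: [0.504, -0.0073, 0.0542]
tool_rot: [1.283, 2.866, 0.001]
force: [-1.4, 2.9, 5.3]
grip_width: 0.625
```

```bash
python3 tq.py
```

```text
t 11.975 pos [ 0.504  -0.0073  0.0542] shift cm [ 0.01 -0.03 -0.  ] jaw 41.76 turn -56.84 zax [ 0.001  0.    -1.   ] F [-1.38  2.92  5.32] T [ 0.418  0.159 -0.023] q6 -0.98 w 0.6252626491253285
Tz,q6t [[-0.007, 0.079], [-0.005, 0.01], [-0.022, -0.005]] [-0.011  0.028]
```

apply_moves(
  motion=[
    [[0,0,0],5,1],
    [[0,0,0],0,1],
  ],
)

```text
t: 12.38
ee_pos: [0.504, -0.0072, 0.0542]
tool_rot: [1.406, 2.808, 0.001]
force: [0.8, 3.3, 5.2]
grip_width: 0.621
```

```bash
python3 tq.py
```

```text
t 12.375 pos [ 0.504  -0.0072  0.0542] shift cm [ 0.01 -0.04 -0.  ] jaw 36.8 turn -61.8 zax [ 0.002  0.    -1.   ] F [0.83 3.26 5.22] T [ 0.546  0.07  -0.011] q6 -0.893 w 0.6207008431371823
Tz,q6t [[0.045, 0.1], [0.028, 0.029], [0.015, 0.015]] [0.029 0.048]
```

apply_moves(
  motion=[
    [[0,0,0],5,1],
    [[0,0,0],0,1],
  ],
)

```text
t: 12.78
ee_pos: [0.5041, -0.0072, 0.0542]
tool_rot: [1.526, 2.744, 0.002]
force: [0.8, 3.7, 5.0]
grip_width: 0.625
```

```bash
python3 tq.py
```

```text
t 12.775 pos [ 0.5041 -0.0072  0.0542] shift cm [ 0.   -0.04 -0.  ] jaw 31.84 turn -66.76 zax [ 0.002  0.    -1.   ] F [0.8  3.68 5.03] T [ 0.584 -0.076  0.089] q6 -0.807 w 0.6252064163475873
Tz,q6t [[0.122, 0.203], [0.113, 0.137], [0.11, 0.123]] [0.115 0.154]
```

The gasket has been met and the torque is climbing. Continuing in smaller steps.

apply_moves(
  motion=[
    [[0,0,0],4,1],
    [[0,0,0],0,1],
  ],
)

```text
t: 13.18
ee_pos: [0.5041, -0.0072, 0.0542]
tool_rot: [1.62, 2.69, 0.002]
force: [1.0, 5.6, 5.8]
grip_width: 0.625
```

```bash
python3 tq.py
```

```text
t 13.175 pos [ 0.5041 -0.0072  0.0542] shift cm [ 0.   -0.05  0.  ] jaw 27.87 turn -70.73 zax [ 0.002  0.    -1.   ] F [0.97 5.64 5.77] T [ 0.679 -0.109  0.217] q6 -0.737 w 0.6247798635351053
Tz,q6t [[0.275, 0.321], [0.259, 0.271], [0.237, 0.263]] [0.257 0.285]
```

apply_moves(
  motion=[
    [[0,0,0],3,1],
    [[0,0,0],0,1],
  ],
)

```text
t: 13.58
ee_pos: [0.5042, -0.0071, 0.0542]
tool_rot: [1.689, 2.647, 0.002]
force: [1.8, 4.5, 5.7]
grip_width: 0.626
```

```bash
python3 tq.py
```

```text
t 13.575 pos [ 0.5042 -0.0071  0.0542] shift cm [-0.   -0.06  0.  ] jaw 24.9 turn -73.7 zax [ 0.002  0.    -1.   ] F [1.75 4.55 5.72] T [ 0.682 -0.18   0.477] q6 -0.685 w 0.6264347579635123
Tz,q6t [[0.434, 0.465], [0.413, 0.427], [0.373, 0.422]] [0.406 0.438]
```

apply_moves(
  motion=[
    [[0,0,0],2,1],
    [[0,0,0],0,1],
  ],
)

```text
t: 13.98
ee_pos: [0.5043, -0.0071, 0.0542]
tool_rot: [1.735, 2.617, 0.002]
force: [0.8, 4.6, 4.1]
grip_width: 0.625
```

```bash
python3 tq.py
```

```text
t 13.975 pos [ 0.5043 -0.0071  0.0542] shift cm [-0.   -0.06  0.  ] jaw 22.92 turn -75.68 zax [ 0.002  0.    -1.   ] F [0.76 4.58 4.12] T [ 0.738 -0.173  0.55 ] q6 -0.651 w 0.6245267871960049
Tz,q6t [[0.551, 0.587], [0.614, 0.562], [0.559, 0.559]] [0.575 0.569]
```

Snug at about 0.57 N m. Now let go and withdraw straight up.

apply_moves(
  motion=[
    [[0,0,0],0,0],
    [[0,0,0],0,0],
    [[0,0,0],0,0],
    [[0,0,0],0,0],
    [[0,0,0],0,0],
    [[0,0,0],0,0],
  ],
)

```text
t: 14.88
ee_pos: [0.5033, -0.0075, 0.0537]
tool_rot: [-1.741, -2.615, 0.0]
force: [1.2, 0.5, -0.7]
grip_width: 1.0
```

```bash
python3 tq.py s5
```

```text
t 14.875 pos [ 0.5033 -0.0075  0.0537] shift cm [-0.01  0.05 -0.05] jaw 22.67 turn -75.93 zax [-0. -0. -1.] F [ 1.17  0.52 -0.68] T [-0.086  0.002  0.023] q6 -0.647 w 1.0004196897154827
Tz,q6t [[-0.006, -0.001], [0.016, -0.001], [0.001, -0.001]] [ 0.004 -0.001]
```

View pics/s5.png

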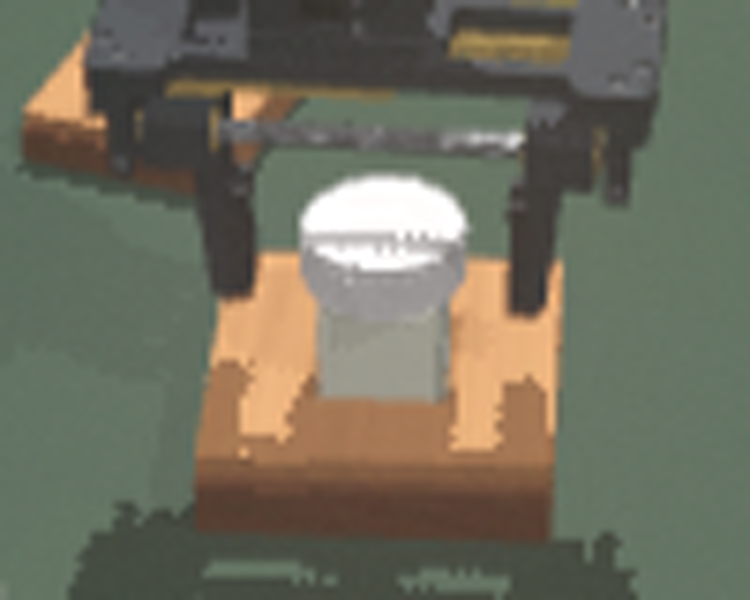

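The fingers are clear on both sides of the lid, at (230,250) and (530,260), and the jar stands upright in the recess. Withdrawing.

apply_moves(
  motion=[
    [[0,0,-1],0,0],
    [[0,0,-2],0,0],
    [[0,0,-4],0,0],
    [[0,0,-5],0,0],
    [[0,0,-4],0,0],
    [[0,0,0],0,0],
    [[0,0,0],0,0],
    [[0,0,0],0,0],
  ],
)

```text
t: 16.02
ee_pos: [0.5023, -0.0072, 0.2123]
tool_rot: [-1.74, -2.613, 0.001]
force: [-0.9, -0.4, 0.1]
grip_width: 1.0
```

```bash
python3 tq.py s6; python3 - <<'E'
from cell import grab_frame
import cv2; cv2.imwrite("pics/s6f.png",grab_frame("scene")["image"])
E
```

```text
t 16.025 pos [ 0.5023 -0.0072  0.2123] shift cm [-0.09  0.16 15.81] jaw 22.67 turn -75.93 zax [-0.003  0.001 -1.   ] F [-0.87 -0.36  0.07] T [-0.113  0.06  -0.008] q6 -0.647 w 1.0002183556971107
Tz,q6t [[0.0, -0.0], [0.023, -0.0], [-0.005, -0.0]] [ 0.006 -0.   ]
```

View pics/s6.png

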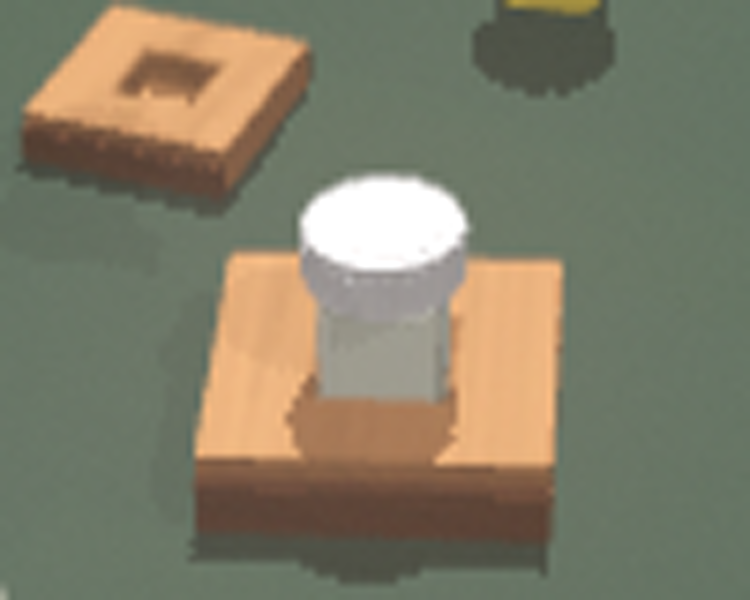

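View pics/s6f.png

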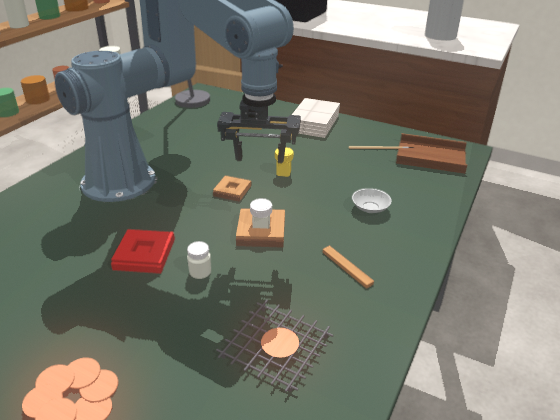

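The jar stands upright in the holder, with its lid at (261,205) in the full scene view. The bystanders are where they were. One last check of the lid's height.

```bash
python3 - <<'E'
from h import *
S=pickle.load(open("scene0.pkl","rb"))
for z in(.084,.088,.092):print(z,proj(S,[[.5046,-.0068,z]]), plane(S,[[261.0,204.4]],z))
from cell import ctrl
ctrl.close_job()
E
```

```text
0.084 [[260.70377711 204.31481762]] [[ 0.50545293 -0.00677412  0.084     ]]
0.088 [[260.68869357 203.01354327]] [[ 0.50839434 -0.01189362  0.088     ]]
0.092 [[260.67357179 201.70786002]] [[ 0.51133575 -0.01701313  0.092     ]]
the job is handed in; nothing more can be done
```

I set the square jar fully into the recess of the large brown holder and screwed its lid down clockwise to about 0.57 N m. I then let go, lifted the gripper clear and handed the job in at about 16 s. The close call gives no verdict.

- **Seating:** the jar met the recess floor at TCP z 0.054, as predicted for fully home. The last picture shows it upright, with the lid top where a fully seated jar would put it (84 mm).
- **Tightening:** the lid took about 76° in all. The torque began to climb at around 65°. It rose about 0.05 N m per degree, faster than the stated 0.03, so I used 2–4° steps at the end. The last readings were 0.575 N m at the wrist and 0.569 N m at joint 6. I could not measure the contact force on the gasket directly.
- **Position:** the two cameras differed by 1–2 mm on where things were, so I used the average. A yaw-and-position fit on the jar's lower edge disagreed by about 4 mm. I put that down to its rounded bottom edge; the jar then went in with no sign of contact in the force readings.
- **Bystanders:** the round jar, dish and wooden strip look unmoved in the final picture.

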